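# Wind back the trolley's dock bolt with the loose crank

### The job

Unlock the trolley from the door track: fit the loose crank fully home on the lock's square spindle and wind it clockwise, seen from above, until the bolt is drawn all the way back to its stop. Then lift the crank off and set it back down on the rubber mat, standing upright on its hub as you found it. Turn the spindle only with the crank, do not drop the crank, and leave the mug, the shaker, the collar and the ball where they are.

Things in the scene. Friction and masses are not known exactly. Their poses are not given: they have to be found in the camera images.
- crank: Loose steel crank, about 0.4 kg, mostly in the hub, standing on its hub on the mat. Origin: centre of the hub's underside, z up. Hub: 40 mm square block, 40 mm tall, with a 21 mm square hole through it from bottom to top. A flat arm, 22 mm wide, 28 to 40 mm above the origin, runs along +x to x = 96 mm and bears an upright knob. The hub's faces across y are free for gripping
- crank_top (a point): Centre of the hub's top, 40 mm above the crank's origin; axes as the crank's. The hub fits the spindle in any of four quarter turns, with 1.5 mm clearance all round and about 10 degrees of play either way
- crank_knob (a point): Centre of the top of the crank's upright black round knob: 24 mm diameter, 50 mm tall, from 40 to 90 mm above the crank's origin, at x = 85 mm in the crank's frame; axes as the crank's. The knob does not spin on the arm
- lock: The fixed lock: grey box 120 x 110 mm, its top 80 mm above the deck, on a 250 x 130 mm base plate. Origin: on the deck beneath the spindle, mid-box. x points from the box along the bolt to an aluminium U-shaped stub of door track, 130 mm tall, 90 mm wide, standing from 116 to 169 mm from the origin
- spindle_seat (a point): Centre of the top of the spindle's round shoulder (44 mm diameter), 95 mm above the deck, on which the hub rests when fully home. On it stands the square steel spindle, 18 mm across flats, straight for 20 mm, then tapering to 10 mm at 30 mm above this point. x and y are square to its flats and turn with it; z up, along its axis
- spindle (a joint): Angle of the spindle, rad, growing clockwise seen from above; stops at 0 (bolt thrown) and 3.6 (bolt drawn back). Starts between 0 and 0.7. It stays where it is left; turning takes about 0.12 N m plus a little drag, some 2 N at the knob
- bolt (a joint): Travel of the bolt, m, geared to the spindle at 10 mm per rad: 0 thrown through the track, 0.036 drawn fully back
- bolt_tip (a point): Centre of the free end of the bolt, an 18 mm round steel bar lying 50 mm above the deck along the lock's x and through a hole in the track stub; 148 mm from the lock's origin when thrown, 112 mm when drawn back
- mat: Fixed grey rubber mat 240 (x) x 180 (y) x 4 mm on the deck. Origin: centre of its underside; its top is 4 mm higher
- mug: White ceramic mug, 80 mm diameter, 95 mm tall, handle at its +y; origin: centre of its underside. A bystander
- shaker: Clear shaker with grey spout lid, 96 mm diameter, 202 mm tall; origin: centre of its underside. A bystander
- collar: Blue plastic collar, a ring 84 mm diameter, 22 mm high, lying flat with the ball in it; origin: centre of its underside. A bystander
- ball_center (a point): Centre of the orange massage ball, 64 mm diameter, lying in the collar. A bystander

How it is judged:
By the outcome, as a careful person would: the job done as asked, in the order asked, and still so for the second after the job is handed in, with the robot touching nothing.
It also fails if it takes over 72 s, if anything falls off the work surface, if the arm or the gripper's body presses on something with over 40 N, if the wrist force passes 120 N, or if a joint passes its speed limit or range.

### The arm

A 6-joint arm with a two-finger parallel gripper is mounted at the origin on the work surface. World frame = base frame: x ahead of the robot, y to its left, z up, the work surface at z = 0. Lengths are in m, angles in rad, forces in N, time in s.
With the tool pointing down it reaches from about 0.375 to 0.9 m from the base axis. Payload 3.1 kg.
Tool frame: the origin (TCP) lies at the centre of the arm's flange, where the gripper is bolted on; the fingertips stand robot.tip_extent ahead of it and the grasp point (between the pads) lies 164 mm ahead of it (robot.tip_extent is the distance from the TCP to the fingertips, in m); z points along the fingers, y is the line along which they close (so a half turn about z gives the same grasp; the last joint's range is limited). The gripper opens to 87 mm and grips with 3 to 60 N. Pads are 19 mm wide; open, the fingers measure 117 mm over their backs; the gripper's body (75 mm by 190 mm) begins 51 mm behind the grasp point.
Start: joints at [-1.329, 0.527, 1.433, -0, 1.181, -0.178], TCP at [0.255, -0.57, 0.405] pointing down, gripper open.
Joint ranges: [-3.08, 3.08], [-0.75, 2.2], [0.22, 2.44], [-1.43, 4.57], [0, 2.65], [-2.85, 2.85]. Speed limits (rad/s): [2.79, 2.79, 3.14, 3.14, 3.14, 3.14].

### API

Orientations are given as a unit quaternion [x, y, z, w].
In Python, from rig import get_obs, camera, hand_in, cut_out, robot gives the robot as it stands.
- The arm moves only by the tool step_arm, never from a script. Its argument "rows" is a list of rows, each a list of 6 numbers: the shift along the world's x, y, z in m, then the turn, a rotation vector about the world's x, y, z in degrees. A call has 1 to 12 rows; each row shifts and turns the commanded pose from where the row before left it; what a row does not reach is not made up. A row lasts 1/8 s, in which the tool goes at most 62.5 mm and 10.7 degrees, less where a joint would pass 70% of its speed; a pose out of reach is approached as far as the arm can. A call is refused whole if a number of a shift passes 0.0625 or a number of a turn 10.7, either way. A call with a gripper value outside its range is refused whole. "jaw" is the finger opening in m, from 0 to 0.087, set as the call begins (left out, the last holds). The fingers move at their own pace and stop on an object; "squeeze" is the grip in N (left out, the last holds). Time passes only in rows, so rows that do not move let the fingers close. It gives the time, the measured TCP pose, the force, the opening and the grip force at its end, in the units of the state.
- get_obs(): the state, without advancing time (a new reading comes with each control period).
- camera(name): name is "side" or "top"; returns a dict with "pixels" (400x640x3 uint8, blue, green, red), "depth" (400x640 float32, m along the optical axis (not along the pixel's ray), 0 where there is no reading), "fov_y" (degrees; the focal length in pixels is half the picture's height over the tangent of half this angle, whatever the lens; pixels are square), "cx", "cy" (the principal point, pixels), "k1" (the pictures are not rectified: a ray, as slopes to the right and down, at radius r is drawn at 1 + k1 r^2 times it, then the intrinsics apply), "extrinsics" (4x4, takes a point from camera to world coordinates). Camera axes: x right, y up, looking along -z (the intrinsics and any distortion apply to the point x, -y, -z); pixel columns grow to the right and rows downward; lengths in m; the calibration is good to about 2 mm. A picture is of the moment at which its call begins.
- hand_in(): hands the job in; it is judged then, once.
Trained networks look in the newest picture that a camera, given by its name, has taken for a name from the list of things; names that differ only in an ending like _2 or _b are one class to them, and where a whole thing is asked for, a point or a joint stands for the part that bears it (a point fixed in the world has none). Each returns a list of dicts, best first, with "confidence" (0 to 1); they miss things now and then, are a little off and sometimes report something else, mostly with a low value. They report only what shows in the picture. A call takes as long as a camera call.
- cut_out(label, camera): "region" (400x640 bool, what is visible of it) and "extent" ([centre column, centre row, width, height] in pixels, round what is visible of it).
The state is a dict: "time": time; "q": joint angles; "joint_velocities": joint speeds; "joint_torque": joint torques, N m; "position": TCP position; "tool_rot": TCP orientation; "ft_force": force on the tool from outside, world axes, zero at the start; "moment": the same for the moment, N m; "grip_width": finger opening in m; "grip_force": force on a finger pad.
Only numpy, scipy, OpenCV 4.12 (cv2) and the standard library are available. Lean on these libraries where they do the work, as an engineer would, in place of code of your own. Each camera call takes 0.05 s, during which the arm holds its last target. There are 200 camera calls.

## Working session

There is one attempt and no reset: what is moved stays moved. The work goes in short steps, Python scripts to look and compute and a tool call to move; the robot and the scene stay as the last step left them, time stands still between calls to the robot, and variables do not carry over. Pictures are saved under pics/ and viewed, at most 10 in all, crops included, and the job is handed in when it is done.

Besides the shell and the picture viewer there is one more tool, called after "Call:" by a JSON object that holds its "api" and its "payload", one argument or row to a line. step_arm: Moves the arm, as the interface text tells. Its arguments: {"type":"object","properties":{"rows":{"type":"array"},"jaw":{"type":"number"},"squeeze":{"type":"number"}},"required":["rows"]}

```bash
mkdir -p pics; cat > h.py <<'E'
import numpy as np, cv2
from rig import get_obs, camera, cut_out, robot
def K(c):
    f=200/np.tan(np.radians(c["fov_y"])/2); return f
def cloud(c):
    f=K(c); d=c["depth"]; v,u=np.mgrid[0:400,0:640]
    xd=(u-c["cx"])/f; yd=(v-c["cy"])/f
    x,y=xd.copy(),yd.copy()
    for _ in range(8):
        s=1+c["k1"]*(x*x+y*y); x=xd/s;y=yd/s
    P=np.stack([x*d,-y*d,-d,np.ones_like(d)],-1)@np.array(c["extrinsics"]).T
    P=P[...,:3].copy(); P[d<=0]=np.nan
    return P
def proj(c,p):
    q=np.linalg.inv(np.array(c["extrinsics"]))@np.append(p,1)
    x,y=q[0]/-q[2],-q[1]/-q[2]; s=1+c["k1"]*(x*x+y*y); f=K(c)
    return x*s*f+c["cx"],y*s*f+c["cy"]
E
python3 - <<'E'
from h import *
print(robot.tip_extent, get_obs()["time"])
for n in("top","side"):
    c=camera(n); P=cloud(c); cv2.imwrite(f"pics/{n}0.png",c["pixels"]); np.save(n+"0.npy",P)
    print(n,np.array(c["extrinsics"]).round(3).tolist(),K(c),c["k1"])
    for l in("crank","crank_knob","lock","spindle","mat","mug","shaker","collar","ball_center","bolt"):
        for r in cut_out(l,n)[:2]:
            m=r["region"]; q=P[m]; q=q[~np.isnan(q[:,0])]
            print(l,round(r["confidence"],2),np.round(r["extent"]),m.sum(),np.nanmedian(q,0).round(3),np.percentile(q,2,0).round(3),np.percentile(q,98,0).round(3))
E
```

```text
0.1822 0.0
top [[-0.003, 0.996, -0.09, 0.492], [-1.0, -0.004, -0.008, -0.02], [-0.008, 0.09, 0.996, 1.677], [0.0, 0.0, 0.0, 1.0]] 487.5123507166005 -0.0994712178683658
crank_knob 0.65 [248. 212.  35.  26.] 267 [0.583 0.215 0.044] [0.546 0.168 0.011] [0.617 0.268 0.097]
lock 0.95 [372. 214.  54.  80.] 2701 [ 0.569 -0.186  0.073] [ 0.457 -0.261 -0.001] [ 0.692 -0.117  0.129]
lock 0.4 [461. 216.  37.  28.] 929 [ 0.551 -0.464  0.178] [ 0.508 -0.519  0.017] [ 0.594 -0.43   0.202]
spindle 0.52 [375. 226.  13.  10.] 122 [ 0.521 -0.205  0.097] [ 0.504 -0.224  0.089] [ 0.539 -0.188  0.126]
mat 0.61 [256. 218.  58.  76.] 3410 [0.557 0.18  0.004] [ 0.448  0.097 -0.004] [0.679 0.275 0.012]
mug 0.7 [167. 216.  33.  28.] 663 [0.563 0.499 0.041] [ 0.526  0.443 -0.002] [0.6   0.534 0.098]
shaker 0.7 [461. 217.  35.  29.] 927 [ 0.55  -0.466  0.178] [ 0.508 -0.518  0.032] [ 0.594 -0.43   0.202]
collar 0.45 [316. 155.  21.  14.] 119 [ 0.763 -0.014  0.022] [ 0.751 -0.048  0.001] [0.793 0.027 0.035]
collar 0.22 [363. 195.  13.  21.] 103 [ 0.622 -0.174  0.056] [ 0.594 -0.191  0.003] [ 0.661 -0.16   0.069]
[... 1108 characters left out ...]
3 [297. 286. 110.  87.] 4051 [0.535 0.188 0.006] [0.445 0.099 0.002] [0.679 0.278 0.01 ]
mug 0.85 [204. 351.  42.  54.] 1719 [0.549 0.485 0.059] [0.522 0.448 0.004] [0.601 0.541 0.098]
shaker 0.65 [432. 148.  30.  60.] 1316 [ 0.538 -0.447  0.134] [ 0.507 -0.5    0.01 ] [ 0.587 -0.43   0.199]
collar 0.58 [282. 209.  23.  15.] 295 [0.77  0.014 0.022] [ 0.75  -0.038  0.002] [0.829 0.033 0.031]
ball_center 0.71 [284. 202.  20.  20.] 369 [0.78  0.001 0.056] [ 0.761 -0.083  0.002] [0.869 0.021 0.076]
bolt 0.54 [362. 196.  11.  12.] 76 [ 0.617 -0.176  0.057] [ 0.596 -0.204  0.025] [ 0.643 -0.164  0.064]
bolt 0.39 [204. 352.  42.  58.] 1739 [0.549 0.486 0.059] [0.522 0.448 0.004] [0.601 0.542 0.098]
```

```bash
python3 - <<'E'
import cv2,numpy as np
t=cv2.imread("pics/top0.png");s=cv2.imread("pics/side0.png")
z=lambda im,x,y,w,h:cv2.resize(im[y:y+h,x:x+w],(400,300),interpolation=cv2.INTER_CUBIC)
cv2.imwrite("pics/crops.png",np.vstack([np.hstack([z(t,220,190,64,48),z(t,340,176,96,72)]),np.hstack([z(s,240,250,80,60),z(s,330,155,96,72)])]))
E
```

```text
(no output)
```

View pics/crops.png

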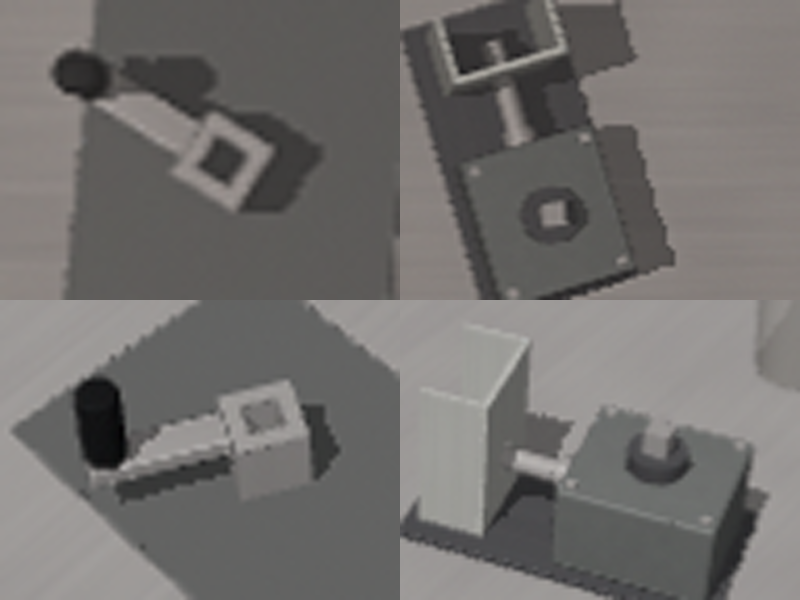

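View pics/side0.png

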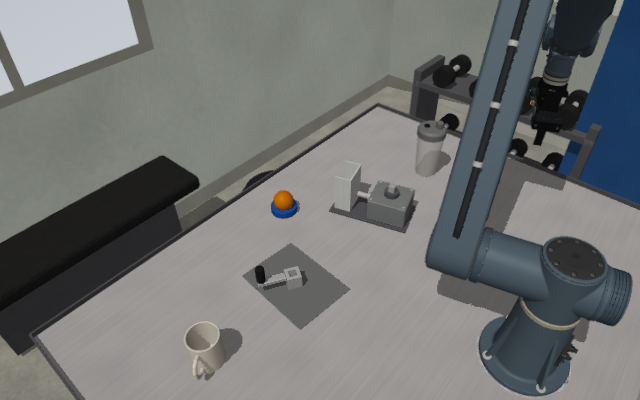

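```bash
cat > fit.py <<'E'
from h import *
from scipy.optimize import minimize
S=8
def mask(c,polys,win):
    x0,y0,w,h=win; M=np.zeros((h*S,w*S),np.uint8)
    for pts,val in polys:
        uv=np.array([proj(c,p) for p in pts]); uv=((uv-[x0,y0]+.5)*S*16-8).round().astype(np.int32)
        cv2.fillConvexPoly(M,cv2.convexHull(uv),val,shift=4)
    return cv2.resize(M,(w,h),interpolation=cv2.INTER_AREA).astype(float)
def sq(a,z): return [[a,a,z],[-a,a,z],[-a,-a,z],[a,-a,z]]
def tf(p,x,y,t):
    p=np.array(p,float); R=np.array([[np.cos(t),-np.sin(t)],[np.sin(t),np.cos(t)]])
    return np.c_[p[:,:2]@R.T+[x,y],p[:,2]]
def box(x0,x1,y0,y1,z0,z1): return [[x,y,z] for x in(x0,x1) for y in(y0,y1) for z in(z0,z1)]
def crank(c,q,win,z=.004):
    f=lambda p:tf(np.array(p)+[0,0,z],*q)
    cyl=[[.085+.012*np.cos(a),.012*np.sin(a),h] for a in np.arange(0,6.28,.4) for h in(.04,.09)]
    return mask(c,[(f(box(-.02,.02,-.02,.02,0,.04)),255),(f(box(0,.096,-.011,.011,.028,.04)),255),(f(sq(.0105,.04)),0),(f(cyl),0)],win)
def spin(c,q,win):
    return mask(c,[(tf(sq(.009,.095)+sq(.009,.115)+sq(.005,.125),*q),255)],win)
def fit(c,fn,q0,win,lo,hi,ret=False,ign=None):
    x,y,w,h=win; g=cv2.cvtColor(c["pixels"],cv2.COLOR_BGR2GRAY)[y:y+h,x:x+w].astype(float)
    g=np.clip((g-lo)/(hi-lo),0,1)*255
    W=np.ones_like(g) if ign is None else ign(w,h)
    cost=lambda q:np.mean(W*(fn(c,[q[0],q[1],q[2]/10],win)-g)**2)
    best=None
    for dt in (-.4,-.2,0,.2,.4):
        s0=np.array([q0[0],q0[1],(q0[2]+dt)*10])
        r=minimize(cost,s0,method="Nelder-Mead",options=dict(initial_simplex=[s0,s0+[.005,0,0],s0+[0,.005,0],s0+[0,0,1.5]],xatol=1e-4,fatol=.01))
        print("   ",(r.x[:2]).round(4),np.degrees(r.x[2]/10).round(1),r.fun.round(1))
        if best is None or r.fun<best.fun: best=r
    return best
E
python3 - <<'E'
from fit import *
for n,wc,ws in(("top",(240,202,32,26),(368,219,18,16)),("side",(262,262,46,38),(386,181,12,11))):
    c=camera(n); g=cv2.cvtColor(c["pixels"],cv2.COLOR_BGR2GRAY)
    w=g[wc[1]:wc[1]+wc[3],wc[0]:wc[0]+wc[2]]; print(n,np.percentile(w,[5,30,50,80,90,97]))
    fit(c,crank,[.56,.197,2.1 if 0 else .55],wc,115,165)
    w=g[ws[1]:ws[1]+ws[3],ws[0]:ws[0]+ws[2]]; print(w)
    fit(c,spin,[.521,-.205,0],ws,115,165)
E
```

```text
top [ 58.  90.  91. 117. 138. 144.]
    [0.5677 0.1953] -1.3 9301.3
    [0.5695 0.1958] 11.7 9669.8
    [0.5668 0.1939] 62.0 5995.5
    [0.5659 0.1935] 61.7 6040.1
    [0.5666 0.1941] 61.3 5996.8
[[ 91  91  91  92  92  92  91  91  92  92  92  91  91  91  92  92  91  90]
 [ 92  92  92  92  92  93  93  90  87  90  92  93  93  93  92  91  91  90]
 [ 92  93  92  93  87  78  73  70  69  69  69  66  64  85  93  91  91  90]
 [ 94  94  85  74  69  68  67  69  68  68  66  68  64  62  84  92  91  90]
 [ 94  95  77  65  68  67  68  69  67  66  66  67  68  66  63  83  92  91]
 [ 96  81  65  67  68  68  66  75  91  97 111  85  48  51  58  62  83  91]
 [ 95  78  65  69  66  75 116 132 132 132 135  95  46  49  61  63  83  91]
 [ 86  70  66  68  65  91 124 133 132 133 135  96  50  49  55  61  62  82]
 [ 84  73  70  69  66  84 120 132 130 130 134  99  54  49  54  60  60  82]
 [ 84  68  66  68  68  71 116 133 130 131 134 100  54  48  53  60  60  83]
 [ 94  74  63  69  66  71 117 137 135 135 136 124  80  48  56  60  61  83]
 [ 94  86  75  69  68  63  88  96  92  83  74  72  70  68  63  60  82  92]
 [ 9
[... 693 characters left out ...]
55 154 153 154 156]
 [127 122 133 136 154 153 151 152 152 154 156 156]
 [109 108 113 124 139 150 150 150 151 153 156 156]
 [106 106 106 117 141 150 149 145 134 152 154 156]
 [106 107 111 131 148 149 149 150 147 145 130 129]
 [108 109 115 144 149 149 151 150 146 129 100 111]
 [ 94  85 103 133 135 140 147 149 140  94  97 108]
 [ 80  83 108 129 130 131 133 129 102  77  65  81]
 [ 76  82 110 129 129 129 130 123  90  75  58  77]
 [ 75  86 118 129 129 129 130 123  89  68  55  77]
 [ 76  83 112 129 129 129 129 121  78  60  74  78]]
    [ 0.5345 -0.2487] -61.0 8919.1
    [ 0.5372 -0.2375] 73.3 5066.4
    [ 0.5365 -0.2349] 34.0 5951.8
    [ 0.5387 -0.2391] 60.7 5120.1
    [ 0.5366 -0.236 ] 3.7 4929.4
```

```bash
python3 - <<'E'
from fit import *
for n,wc,ws,a,b,l in(("top",(240,202,32,26),(370,221,15,13),(94,132),(70,132),0),("side",(264,262,44,38),(387,186,11,7),(102,130),(85,129),0)):
    c=camera(n); g=cv2.cvtColor(c["pixels"],cv2.COLOR_BGR2GRAY)
    print(n); fit(c,crank,[.565,.193,1.05],wc,*a)
    fit(c,spin,[.522,-.206,0],ws,*b)
    if n=="side": print(g[270:300,270:306:2])
    r=cut_out("bolt",n)
    for p in([.565,.193,.044],[.522,-.206,.095]): print(proj(c,p))
P=np.load("top0.npy"); m=(P[...,2]>.088)&(P[...,2]<.1)&(P[...,1]>.15)&(P[...,1]<.3); print("knob",P[m].mean(0),m.sum())
P2=np.load("side0.npy"); m=(P2[...,2]>.088)&(P2[...,2]<.1)&(P2[...,1]>.15)&(P2[...,1]<.3)&(P2[...,0]>.5)&(P2[...,0]<.65); print("knob",P2[m].mean(0),m.sum())
for Q in(P,P2):
    m=(abs(Q[...,2]-.08)<.008)&(abs(Q[...,0]-.53)<.1)&(abs(Q[...,1]+.2)<.1)
    q=Q[m]; r=cv2.minAreaRect((q[:,:2]*1000).astype(np.float32)); print("box",r,m.sum())
    m=(abs(Q[...,2]-.044)<.004)&(abs(Q[...,0]-.565)<.04)&(abs(Q[...,1]-.19)<.04);print("hub",Q[m].mean(0),m.sum())
    m=(Q[...,2]>.11)&(abs(Q[...,0]-.53)<.05)&(abs(Q[...,1]+.2)<.05);print("sp",Q[m].mean(0),m.sum())
E
```

```text
top
    [0.5654 0.1925] 59.3 1748.3
    [0.5653 0.1923] 59.7 1752.5
    [0.565  0.1921] 59.0 1737.0
    [0.5654 0.1926] 59.2 1730.7
    [0.5651 0.1922] 58.9 1727.2
    [ 0.5231 -0.2079] 8.8 1611.6
    [ 0.523  -0.2078] 7.0 1607.4
    [ 0.5231 -0.2079] 10.3 1597.6
    [ 0.523  -0.2079] 10.3 1602.2
    [ 0.523  -0.2077] 5.9 1594.4
(np.float64(254.5478284544494), np.float64(215.230836718171))
(np.float64(375.396693049445), np.float64(227.37417760477823))
side
    [0.5667 0.1886] 57.8 4058.9
    [0.5668 0.1886] 57.7 4061.4
    [0.5668 0.1885] 57.5 4051.9
    [0.5667 0.1885] 57.7 4054.5
    [0.5667 0.1885] 57.6 4060.1
    [ 0.5277 -0.2108] -60.9 2623.5
    [ 0.5278 -0.2109] 29.3 2630.7
    [ 0.5278 -0.211 ] 29.1 2637.6
    [ 0.5277 -0.2109] 29.1 2628.5
    [ 0.5239 -0.2042] 29.2 4390.2
[[ 99 100 100  99  99  99 100 155 156 153 137 120 119 155 153  99  99  99]
 [100  99  99  99  99  99  99 154 154 119 117 118 117 143 154  60  59  64]
 [ 99  99  99  99 100  99  85 120 154 111 116 117 117 134 156 106  57  60]
 [ 99  99  99  99  85 137 150 110 155 125 116 117 117 110 155 108  57  61]
 [ 99  9
[... 1854 characters left out ...]
 99  99  99]
 [ 99  99  99  99 100  99  99  98  99  98  99  99  99  99  99  99  99  99]]
(np.float64(291.54557902266873), np.float64(273.75959957514976))
(np.float64(391.4068403943078), np.float64(191.61123373978003))
knob [0.609357   0.26102971 0.09316889] 38
knob [0.60747616 0.26484085 0.09467817] 67
box ((550.97216796875, -197.47486877441406), (179.95498657226562, 111.0111083984375), 16.617422103881836) 1065
hub [0.5721278  0.19944508 0.04359267] 113
sp [ 0.52269302 -0.2048938   0.12089187] 33
box ((552.898193359375, -198.17782592773438), (187.01040649414062, 118.88228607177734), 15.711073875427246) 876
hub [0.56894176 0.20082141 0.04502351] 225
sp [ 0.5197868  -0.203833    0.12091351] 46
```

```bash
cat >> fit.py <<'E'
def crank2(c,q,win,z=.004):
    f=lambda p:tf(np.array(p)+[0,0,z],*q)
    cyl=[[.085+.012*np.cos(a),.012*np.sin(a),h] for a in np.arange(0,6.28,.4) for h in(.04,.09)]
    return mask(c,[(f(box(-.02,.02,-.02,.02,0,.04)),255),(f(box(0,.096,-.011,.011,.028,.04)),255),(f(cyl),0)],win)
def knob(c,q,win,z=.004):
    cyl=[[.012*np.cos(a),.012*np.sin(a),h+z] for a in np.arange(0,6.28,.3) for h in(.05,.09)]
    return 255-mask(c,[(tf(cyl,*q),255)],win)
E
python3 - <<'E'
from fit import *
c=camera("side"); g=cv2.cvtColor(c["pixels"],cv2.COLOR_BGR2GRAY)
fit(c,crank2,[.565,.191,1.02],(264,262,44,38),99,115)
print(g[184:200,384:400])
fit(c,spin,[.522,-.206,0.15],(387,188,9,6),85,126)
print(g[260:285,252:270])
fit(c,knob,[.608,.263,0],(252,263,16,16),25,99)
c=camera("top")
fit(c,crank2,[.565,.191,1.02],(240,202,32,26),94,132)
fit(c,spin,[.522,-.206,0.15],(373,223,11,10),70,125)
fit(c,knob,[.608,.263,0],(225,195,14,14),25,100)
E
```

```text
[0.5666 0.1886] 58.2 2305.5
    [0.5666 0.1887] 58.0 2312.0
    [0.5666 0.1886] 58.2 2310.6
    [0.5665 0.1886] 58.0 2317.9
    [0.5666 0.1887] 57.9 2309.6
[[107 108 107 106 106 117 142 150 148 145 134 151 154 156 155 155]
 [108 107 107 107 111 131 149 149 150 150 146 145 130 129 127 120]
 [109 108 108 108 115 143 149 150 151 150 147 130 100 111 110 108]
 [109 107  94  85 103 133 135 140 147 149 140  94  97 107 108 108]
 [108  94  80  82 108 129 130 131 133 129 103  76  66  82 104 108]
 [105  79  76  83 109 129 129 129 130 123  91  75  58  77  94 107]
 [ 92  76  76  85 117 129 130 129 130 123  89  67  54  77  82  99]
 [ 89  75  77  83 112 128 129 129 129 122  78  60  74  77  81  98]
 [ 88  68  76  76  83  91 104 121 127 113  77  74  77  77  77  84]
 [ 75  58  71  77  76  77  80  86  91  92  78  78  77  73  61  75]
 [ 72  53  61  68  74  77  76  77  77  77  76  76  74  61  46  61]
 [ 69  54  58  61  63  66  68  71  71  70  67  62  55  48  46  76]
 [101  76  58  59  61  62  63  63  64  62  58  54  50  45  67 106]
 [110 103  79  61  61  62  63  62  62  60  56  52  49  65 104 110]
 [110 
[... 2108 characters left out ...]
 99  99 102 151 130 138 131 116 121 116 121 120 116 112 111]]
    [0.6092 0.2635] -20.2 149.8
    [0.6091 0.2636] -8.5 161.1
    [0.6092 0.2635] 2.3 156.7
    [0.6092 0.2635] 14.7 160.8
    [0.6092 0.2636] 25.7 157.2
    [0.5669 0.1955] 58.9 4186.2
    [0.5664 0.1946] 59.0 4210.8
    [0.5665 0.1951] 58.8 4171.0
    [0.5667 0.1952] 59.1 4178.5
    [0.5665 0.1948] 59.1 4185.8
    [ 0.523  -0.2078] 7.9 1165.1
    [ 0.5231 -0.2076] 9.3 1187.4
    [ 0.5229 -0.2079] 8.1 1162.8
    [ 0.523  -0.2078] 7.7 1168.1
    [ 0.5231 -0.2078] 6.6 1165.3
    [0.6085 0.2608] -15.8 1733.2
    [0.609  0.2611] 0.6 1722.8
    [0.6088 0.2609] 8.3 1728.7
    [0.6089 0.261 ] 16.0 1719.9
    [0.6087 0.2609] 34.1 1715.1
```

```bash
python3 - <<'E'
from fit import *
from scipy.spatial.transform import Rotation as R
o=get_obs(); r=R.from_quat(o["tool_rot"]); M=r.as_matrix(); print(o["q"],o["position"],M.round(3).tolist())
print("tool x yaw",np.degrees(np.arctan2(M[1,0],M[0,0])),"tool y yaw",np.degrees(np.arctan2(M[1,1],M[0,1])))
for n in("top","side"):
    P=np.load(n+"0.npy"); L=(P-np.array(o["position"]))@M
    m=(np.abs(L[...,0])<.2)&(np.abs(L[...,1])<.2)
    for a,b in((0.02,.06),(.06,.11),(.12,.18)):
        k=m&(L[...,2]>a)&(L[...,2]<b)
        if k.sum()>5: print(n,a,k.sum(),np.percentile(L[k],2,0).round(3),np.percentile(L[k],98,0).round(3))
def shoulder(c,q,win):
    cyl=[[.022*np.cos(a),.022*np.sin(a),h] for a in np.arange(0,6.28,.2) for h in(.081,.095)]
    return 255-mask(c,[(tf(cyl,q[0],q[1],0),255)],win)
for n,w in(("top",(367,218,20,18)),("side",(381,190,21,13))):
    c=camera(n); fit(c,shoulder,[.522,-.206,0],w,70 if n=="top" else 80,92 if n=="top" else 107)
    c["pixels"]=c["pixels"]
E
```

```text
[-1.32850040e+00  5.27461513e-01  1.43269108e+00 -2.78786502e-05
  1.18137089e+00 -1.78466990e-01] [ 0.25532348 -0.57044708  0.40477491] [[0.913, 0.408, -0.0], [0.408, -0.913, -0.0], [-0.0, 0.0, -1.0]]
tool x yaw 24.108545931259442 tool y yaw -65.89145393174037
top 0.02 25 [ 0.017 -0.051  0.02 ] [0.037 0.009 0.059]
top 0.06 702 [ 0.002 -0.094  0.064] [0.038 0.091 0.104]
top 0.12 15 [-0.003  0.041  0.131] [0.012 0.054 0.179]
side 0.02 290 [-0.021 -0.054  0.022] [0.026 0.002 0.06 ]
side 0.06 817 [-0.034 -0.097  0.062] [0.037 0.082 0.108]
side 0.12 136 [-0.012 -0.06   0.124] [0.011 0.05  0.178]
    [ 0.5229 -0.2094] -19.2 10159.7
    [ 0.5229 -0.2094] -7.8 10159.7
    [ 0.5229 -0.2094] 3.7 10159.7
    [ 0.5229 -0.2094] 15.1 10159.7
    [ 0.5229 -0.2094] 26.6 10159.7
    [ 0.5233 -0.2092] -16.8 4951.0
    [ 0.5233 -0.2092] -5.3 4951.0
    [ 0.5233 -0.2092] 6.2 4951.0
    [ 0.5233 -0.2092] 17.6 4951.0
    [ 0.5233 -0.2092] 29.1 4951.0
```

Call:
{"api": "step_arm", "payload": {
  "rows": [
    [0.0222,0.0543,0,0,0,2.5],
    [0.0222,0.0543,0,0,0,2.5],
    [0.0222,0.0543,0,0,0,2.5],
    [0.0222,0.0543,0,0,0,2.5],
    [0.0222,0.0543,0,0,0,2.5],
    [0.0222,0.0543,0,0,0,2.5],
    [0.0222,0.0543,0,0,0,2.5],
    [0.0222,0.0543,0,0,0,2.5],
    [0.0222,0.0543,0,0,0,2.5],
    [0.0222,0.0543,0,0,0,2.5],
    [0.0222,0.0543,0,0,0,2.5],
    [0.0222,0.0543,0,0,0,2.5]
  ],
  "jaw": 0.087
}}

```text
time: 3.1
position: [0.5223, 0.0831, 0.4051]
tool_rot: [0.89, 0.456, 0.0, 0.0]
ft_force: [0.1, -0.3, 0.1]
grip_width: 0.0872
grip_force: 0.0
```

Call:
{"api": "step_arm", "payload": {
  "rows": [
    [0.022,0.054,-0.03,0,0,2.2],
    [0.022,0.054,-0.03,0,0,2.2],
    [0,0,-0.04,0,0,0],
    [0,0,0,0,0,0],
    [0,0,0,0,0,0]
  ]
}}

```text
time: 3.72
position: [0.564, 0.1837, 0.3085]
tool_rot: [0.873, 0.488, 0.001, 0.0]
ft_force: [-1.1, 0.6, -0.1]
grip_width: 0.0872
grip_force: 0.0
```

Call:
{"api": "step_arm", "payload": {
  "rows": [
    [0,0,-0.03,0,0,0],
    [0,0,-0.03,0,0,0],
    [0,0,-0.025,0,0,0],
    [0,0,-0.018,0,0,0],
    [0,0,0,0,0,0],
    [0,0,0,0,0,0],
    [0,0,0,0,0,0]
  ]
}}

```text
time: 4.6
position: [0.5642, 0.1841, 0.2058]
tool_rot: [0.872, 0.489, 0.001, 0.0]
ft_force: [1.6, 0.6, -0.6]
grip_width: 0.0868
grip_force: 0.0
```

```bash
python3 - <<'E'
from fit import *
c=camera("side");t=camera("top")
z=lambda im,x,y,w,h:cv2.resize(im[y:y+h,x:x+w],(400,400),interpolation=cv2.INTER_CUBIC)
cv2.imwrite("pics/g1.png",np.hstack([z(c["pixels"],240,210,100,100),z(t["pixels"],215,175,80,80)]))
o=get_obs();print(o["position"],o["q"],o["ft_force"])
E
```

```text
[0.56394427 0.18418024 0.20545534] [1.27455222e-01 7.67117355e-01 1.64913993e+00 3.77120078e-05
 7.23695944e-01 6.76985154e-01] [ 0.29698244 -0.02929858  0.24493347]
```

View pics/g1.png

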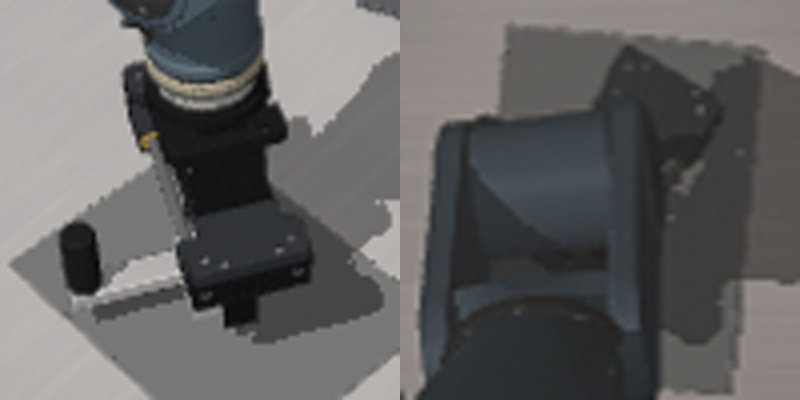

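Call:
{"api": "step_arm", "payload": {
  "rows": [
    [0.0015,0.006,-0.0065,0,0,0],
    [0,0,-0.007,0,0,0],
    [0,0,0,0,0,0],
    [0,0,0,0,0,0]
  ]
}}

```text
time: 5.2
position: [0.5651, 0.1901, 0.1908]
tool_rot: [0.872, 0.489, -0.0, -0.0]
ft_force: [0.7, 0.3, 0.3]
grip_width: 0.0869
grip_force: 0.0
```

Call:
{"api": "step_arm", "payload": {
  "rows": [
    [0,0,0,0,0,0],
    [0,0,0,0,0,0],
    [0,0,0,0,0,0],
    [0,0,0,0,0,0],
    [0,0,0,0,0,0],
    [0,0,0,0,0,0],
    [0,0,0,0,0,0],
    [0,0,0,0,0,0]
  ],
  "jaw": 0.03,
  "squeeze": 15
}}

```text
time: 6.2
position: [0.5651, 0.1901, 0.1911]
tool_rot: [0.872, 0.489, -0.0, -0.0]
ft_force: [-1.5, -0.3, 1.7]
grip_width: 0.0397
grip_force: 15.0
```

Call:
{"api": "step_arm", "payload": {
  "rows": [
    [0,0,0,0,0,0],
    [0,0,0,0,0,0],
    [0,0,0.005,0,0,0],
    [0,0,0.015,0,0,0],
    [0,0,0.02,0,0,0],
    [0,0,0.02,0,0,0],
    [0,0,0.02,0,0,0],
    [0,0,0.02,0,0,0],
    [0,0,0.02,0,0,0],
    [0,0,0.02,0,0,0],
    [0,0,0.005,0,0,0],
    [0,0,0,0,0,0]
  ],
  "jaw": 0.03,
  "squeeze": 45
}}

```text
time: 7.7
position: [0.5649, 0.1901, 0.3363]
tool_rot: [0.872, 0.489, 0.0, 0.0]
ft_force: [0.9, -0.0, -4.7]
grip_width: 0.0398
grip_force: 45.0
```

Call:
{"api": "step_arm", "payload": {
  "rows": [
    [-0.003,-0.015,0,0,0,5],
    [-0.003,-0.0285,0,0,0,9],
    [-0.003,-0.0285,0,0,0,9],
    [-0.003,-0.0285,0,0,0,9],
    [-0.003,-0.0285,0,0,0,9],
    [-0.003,-0.0285,0,0,0,9],
    [-0.003,-0.0285,0,0,0,9],
    [-0.003,-0.0285,0,0,0,9],
    [-0.003,-0.0285,0,0,0,9],
    [-0.003,-0.0285,0,0,0,9],
    [-0.003,-0.0285,0,0,0,9],
    [-0.003,-0.0285,0,0,0,9]
  ]
}}

```text
time: 9.2
position: [0.5287, -0.1392, 0.3351]
tool_rot: [0.15, 0.989, 0.0, -0.001]
ft_force: [-0.8, -0.3, -4.6]
grip_width: 0.0394
grip_force: 45.0
```

Call:
{"api": "step_arm", "payload": {
  "rows": [
    [-0.003,-0.028,0,0,0,9],
    [-0.002,-0.028,0,0,0,9],
    [0,-0.014,0,0,0,8.5],
    [0,0,0,0,0,0],
    [0,0,0,0,0,0],
    [0,0,0,0,0,0]
  ]
}}

```text
time: 9.95
position: [0.5241, -0.2074, 0.3358]
tool_rot: [-0.078, 0.997, 0.0, -0.0]
ft_force: [0.1, 0.0, -4.8]
grip_width: 0.0396
grip_force: 45.0
```

```bash
python3 - <<'E'
from fit import *
c=camera("side");t=camera("top")
z=lambda im,x,y,w,h:cv2.resize(im[y:y+h,x:x+w],(400,400),interpolation=cv2.INTER_CUBIC)
cv2.imwrite("pics/g2.png",np.hstack([z(c["pixels"],350,120,80,80),z(t["pixels"],340,180,80,80)]))
for k in((.44,-.2207,.239),(.524,-.2074,.149)): print(proj(c,k),proj(t,k))
E
```

```text
(np.float64(424.0522328859795), np.float64(160.8997801873424)) (np.float64(386.47122374617817), np.float64(254.3448494989693))
(np.float64(392.77250562175743), np.float64(177.0269951729586)) (np.float64(377.8561143619906), np.float64(226.3966243643169))
```

View pics/g2.png

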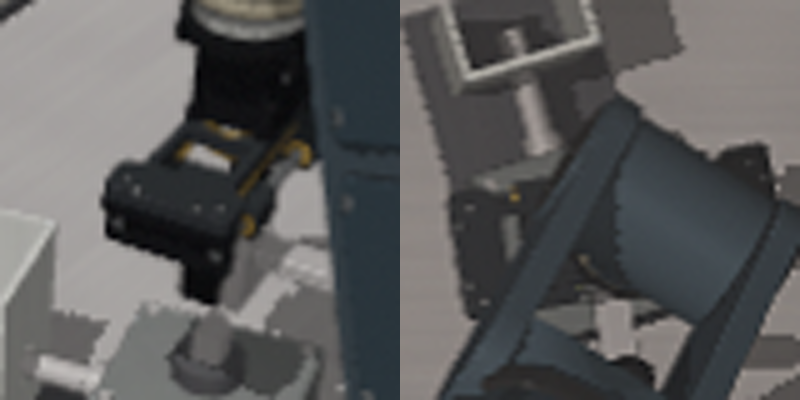

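Call:
{"api": "step_arm", "payload": {
  "rows": [
    [-0.001,-0.001,-0.01,0,0,0],
    [0,0,-0.01,0,0,0],
    [0,0,-0.005,0,0,0],
    [0,0,-0.004,0,0,0],
    [0,0,0,0,0,0]
  ]
}}

```text
time: 10.68
position: [0.5231, -0.2094, 0.3067]
tool_rot: [-0.079, 0.997, 0.0, -0.0]
ft_force: [0.2, -0.2, -4.9]
grip_width: 0.0396
grip_force: 45.0
```

Call:
{"api": "step_arm", "payload": {
  "rows": [
    [0,0,-0.002,0,0,0],
    [0,0,-0.002,0,0,0],
    [0,0,0,0,0,0]
  ]
}}

```text
time: 11.05
position: [0.5232, -0.2091, 0.3033]
tool_rot: [-0.078, 0.997, 0.0, 0.0]
ft_force: [0.4, 2.5, -2.8]
grip_width: 0.0396
grip_force: 45.0
```

Call:
{"api": "step_arm", "payload": {
  "rows": [
    [0,0.001,0,0,0,0],
    [0,0,-0.002,0,0,0],
    [0,0,0,0,0,0]
  ]
}}

```text
time: 11.42
position: [0.5235, -0.2082, 0.3013]
tool_rot: [-0.078, 0.997, 0.0, 0.001]
ft_force: [1.9, 3.6, -1.9]
grip_width: 0.0396
grip_force: 45.0
```

```bash
python3 -c "
from rig import *
o=get_obs();print(o['position'],o['ft_force'],o['moment'])"
```

```text
[ 0.52351882 -0.20819796  0.30125618] [ 1.89587585  3.6425204  -1.90692698] [ 0.725387   -0.56970512  0.03508972]
```

Call:
{"api": "step_arm", "payload": {
  "rows": [
    [0.0007,0.0015,0,0,0,0],
    [0,0,0,0,0,0]
  ]
}}

```text
time: 11.68
position: [0.5239, -0.2071, 0.3007]
tool_rot: [-0.079, 0.997, -0.0, -0.0]
ft_force: [1.3, 0.2, -3.7]
grip_width: 0.0397
grip_force: 45.0
```

Call:
{"api": "step_arm", "payload": {
  "rows": [
    [0,0,-0.002,0,0,0],
    [0,0,0,0,0,0]
  ]
}}

```text
time: 11.92
position: [0.5239, -0.2071, 0.2987]
tool_rot: [-0.078, 0.997, -0.0, -0.0]
ft_force: [0.8, 1.2, -4.6]
grip_width: 0.0398
grip_force: 45.0
```

Call:
{"api": "step_arm", "payload": {
  "rows": [
    [0.0003,0.0005,-0.003,0,0,0],
    [0,0,-0.004,0,0,0],
    [0,0,-0.004,0,0,0],
    [0,0,0,0,0,0]
  ]
}}

```text
time: 12.42
position: [0.524, -0.2063, 0.2875]
tool_rot: [-0.079, 0.997, 0.0, -0.0]
ft_force: [-0.4, 0.6, -4.4]
grip_width: 0.0398
grip_force: 45.0
```

Call:
{"api": "step_arm", "payload": {
  "rows": [
    [0,0,-0.003,0,0,0],
    [0,0,-0.002,0,0,0],
    [0,0,0,0,0,0]
  ]
}}

```text
time: 12.8
position: [0.5241, -0.2064, 0.2829]
tool_rot: [-0.079, 0.997, 0.0, -0.0]
ft_force: [-0.7, -0.1, -4.8]
grip_width: 0.04
grip_force: 45.0
```

Call:
{"api": "step_arm", "payload": {
  "rows": [
    [0,0,-0.001,0,0,0],
    [0,0,0,0,0,0]
  ]
}}

```text
time: 13.05
position: [0.5242, -0.2064, 0.2821]
tool_rot: [-0.079, 0.997, -0.0, 0.0]
ft_force: [-0.3, 0.3, -5.2]
grip_width: 0.0395
grip_force: 45.0
```

Call:
{"api": "step_arm", "payload": {
  "rows": [
    [0,0,-0.001,0,0,0],
    [0,0,0,0,0,0]
  ]
}}

```text
time: 13.3
position: [0.5242, -0.2064, 0.282]
tool_rot: [-0.079, 0.997, -0.0, 0.0]
ft_force: [-1.7, 0.9, 5.3]
grip_width: 0.0396
grip_force: 45.0
```

Call:
{"api": "step_arm", "payload": {
  "rows": [
    [0,0,-0.001,0,0,0],
    [0,0,0,0,0,0]
  ]
}}

```text
time: 13.55
position: [0.5241, -0.2063, 0.282]
tool_rot: [-0.079, 0.997, -0.0, 0.0]
ft_force: [-3.2, 1.9, 10.5]
grip_width: 0.0401
grip_force: 45.0
```

Call:
{"api": "step_arm", "payload": {
  "rows": [
    [0,0,0.001,0,0,-3],
    [0,0,0,0,0,-6],
    [0,0,0,0,0,-6],
    [0,0,0,0,0,-6],
    [0,0,0,0,0,-6],
    [0,0,0,0,0,0]
  ]
}}

```text
time: 14.3
position: [0.5245, -0.2069, 0.282]
tool_rot: [0.156, 0.988, -0.001, 0.001]
ft_force: [-1.8, -0.4, 4.9]
grip_width: 0.0398
grip_force: 45.0
```

```bash
python3 -c "
from rig import *
o=get_obs();print(o['position'],o['ft_force'],o['moment'],o['q'])"
```

```text
[ 0.52450635 -0.20690268  0.28203108] [-1.76683723 -0.43930957  4.93306194] [ 0.01457283  0.2166852  -0.07228191] [-5.73781279e-01  6.17165017e-01  1.69389811e+00 -6.60589721e-04
  8.28106627e-01 -1.83127903e+00]
```

Call:
{"api": "step_arm", "payload": {
  "rows": [
    [0,0,0,0,0,-6],
    [0,0,0,0,0,-6],
    [0,0,0,0,0,-6],
    [0,0,0,0,0,-6],
    [0,0,0,0,0,-6],
    [0,0,0,0,0,-6],
    [0,0,0,0,0,-6],
    [0,0,0,0,0,-6]
  ]
}}

```text
time: 15.3
position: [0.524, -0.2074, 0.282]
tool_rot: [0.544, 0.839, -0.001, 0.001]
ft_force: [-4.1, -3.8, 6.4]
grip_width: 0.0395
grip_force: 45.0
```

```bash
python3 - <<'E'
from fit import *
o=get_obs();print(o['position'],o['ft_force'],o['moment'])
c=camera("side");t=camera("top")
z=lambda im,x,y,w,h:cv2.resize(im[y:y+h,x:x+w],(400,400),interpolation=cv2.INTER_CUBIC)
cv2.imwrite("pics/g3.png",np.hstack([z(c["pixels"],330,120,100,100),z(t["pixels"],340,180,80,80)]))
E
```

```text
[ 0.52403427 -0.20744424  0.28201567] [-4.11393433 -3.80466866  6.40664791] [-0.53898141  0.58864006  0.13760019]
```

View pics/g3.png

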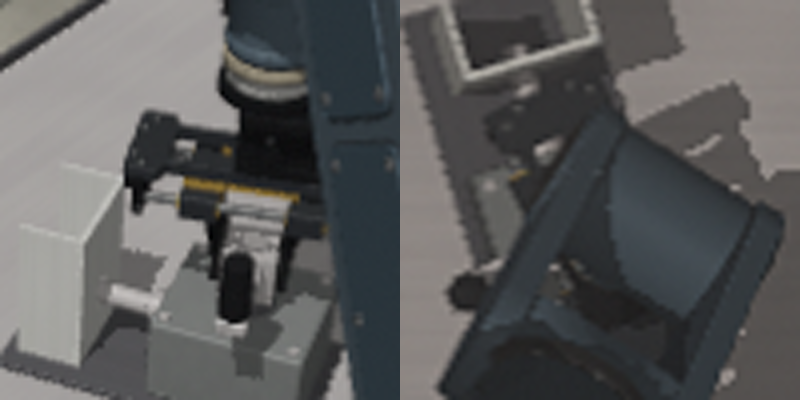

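Call:
{"api": "step_arm", "payload": {
  "rows": [
    [-0.0005,-0.0005,0,0,0,-6],
    [0,0,0,0,0,-6],
    [0,0,0,0,0,-6],
    [0,0,0,0,0,-6],
    [0,0,0,0,0,-6],
    [0,0,0,0,0,-6],
    [0,0,0,0,0,-6],
    [0,0,0,0,0,-6],
    [0,0,0,0,0,-6],
    [0,0,0,0,0,-6]
  ]
}}

```text
time: 16.65
position: [0.523, -0.2076, 0.282]
tool_rot: [0.891, 0.454, -0.001, 0.0]
ft_force: [-6.4, -2.4, 7.9]
grip_width: 0.0399
grip_force: 45.0
```

Call:
{"api": "step_arm", "payload": {
  "rows": [
    [0,0,0,0,0,-6],
    [0,0,0,0,0,-6],
    [0,0,0,0,0,-6],
    [0,0,0,0,0,-6],
    [0,0,0,0,0,-6],
    [0,0,0,0,0,-6],
    [0,0,0,0,0,-6],
    [0,0,0,0,0,-6],
    [0,0,0,0,0,0]
  ]
}}

```text
time: 17.77
position: [0.5225, -0.2069, 0.282]
tool_rot: [0.999, 0.053, -0.002, -0.0]
ft_force: [-6.0, -0.3, 9.5]
grip_width: 0.0399
grip_force: 45.0
```

```bash
python3 -c "
from rig import *
o=get_obs();print(o['position'],o['tool_rot'],o['ft_force'],o['moment'],o['q'][5])"
```

```text
[ 0.52250624 -0.2069101   0.28200693] [ 9.98575592e-01  5.33288684e-02 -1.66673867e-03 -2.01158301e-04] [-5.99360873 -0.32544869  9.5343953 ] [-0.0699701   1.04423967 -0.07012962] 0.8900754827882635
```

Call:
{"api": "step_arm", "payload": {
  "rows": [
    [-0.0005,0,0.0005,0,0,-3],
    [0,0,0,0,0,-3],
    [0,0,0,0,0,-3],
    [0,0,0,0,0,-3]
  ]
}}

```text
time: 18.27
position: [0.5224, -0.2066, 0.282]
tool_rot: [0.999, -0.052, -0.001, -0.0]
ft_force: [-3.8, 1.0, 6.5]
grip_width: 0.0399
grip_force: 45.0
```

```bash
python3 -c "
from rig import *
o=get_obs();print(o['position'],o['tool_rot'],o['ft_force'],o['moment'],o['q'][5],o['joint_torque'][5])"
```

```text
[ 0.52235564 -0.20658624  0.28201764] [ 9.98667766e-01 -5.15837480e-02 -1.31222897e-03 -2.95520703e-04] [-3.78734299  1.03055931  6.53186439] [0.23335411 0.69757009 0.09829674] 1.0993939013262086 -0.1423975545912981
```

Call:
{"api": "step_arm", "payload": {
  "rows": [
    [0,0,0,0,0,-3],
    [0,0,0,0,0,-3]
  ]
}}

```text
time: 18.52
position: [0.5224, -0.2065, 0.282]
tool_rot: [0.995, -0.104, -0.001, -0.0]
ft_force: [-3.2, 1.3, 6.4]
grip_width: 0.0398
grip_force: 45.0
```

```bash
python3 -c "
from rig import *
o=get_obs();print(o['position'],o['tool_rot'],o['ft_force'],o['moment'],o['q'][5],o['joint_torque'][5])"
```

```text
[ 0.52235933 -0.20648624  0.2820076 ] [ 9.94591929e-01 -1.03850787e-01 -1.33812042e-03 -3.44506435e-04] [-3.17952349  1.28124612  6.3820466 ] [0.25913237 0.65046214 0.14081278] 1.2041860129219362 -0.14235850889235735
```

Yaw now −12°. Continue toward the stop in small turns.

Call:
{"api": "step_arm", "payload": {
  "rows": [
    [0,0,0,0,0,-3],
    [0,0,0,0,0,-2]
  ]
}}

```text
time: 18.77
position: [0.5224, -0.2064, 0.282]
tool_rot: [0.989, -0.147, -0.001, -0.0]
ft_force: [-4.3, 0.2, 5.7]
grip_width: 0.0394
grip_force: 45.0
```

```bash
python3 -c "
from rig import *
o=get_obs();print(o['tool_rot'],o['ft_force'],o['moment'],o['q'][5],o['joint_torque'][5])"
```

```text
[ 9.89145965e-01 -1.46929040e-01 -1.39219374e-03 -4.23818311e-04] [-4.32328874  0.16410559  5.6773604 ] [0.26697149 0.64394294 0.15820181] 1.290930413572595 -0.03328635008074343
```

Call:
{"api": "step_arm", "payload": {
  "rows": [
    [0,0,0,0,0,-2],
    [0,0,0,0,0,-2]
  ]
}}

```text
time: 19.02
position: [0.5224, -0.2063, 0.282]
tool_rot: [0.983, -0.181, -0.001, -0.0]
ft_force: [-4.2, 1.5, 7.2]
grip_width: 0.0399
grip_force: 45.0
```

```bash
python3 -c "
from rig import *
o=get_obs();print(o['tool_rot'],o['ft_force'],o['moment'],o['q'][5],o['joint_torque'][5])"
```

```text
[ 9.83419959e-01 -1.81337094e-01 -1.35833416e-03 -4.44150239e-04] [-4.21159189  1.54048374  7.20524482] [0.34118277 0.54114912 0.1368951 ] 1.3606541991677488 -0.05459225387312472
```

Call:
{"api": "step_arm", "payload": {
  "rows": [
    [0,0,0,0,0,-2],
    [0,0,0,0,0,-2]
  ]
}}

```text
time: 19.27
position: [0.5224, -0.2061, 0.282]
tool_rot: [0.977, -0.214, -0.001, -0.0]
ft_force: [-2.5, 3.2, 6.8]
grip_width: 0.0396
grip_force: 45.1
```

```bash
python3 -c "
from rig import *
o=get_obs();print(o['tool_rot'],o['ft_force'],o['moment'],o['q'][5],o['joint_torque'][5])"
```

```text
[ 9.76770041e-01 -2.14285047e-01 -1.46486411e-03 -2.44977029e-04] [-2.46201832  3.18910978  6.80036989] [0.59578262 0.50675604 0.80051153] 1.428587921518031 0.66289147362113
```

Call:
{"api": "step_arm", "payload": {
  "rows": [
    [0,0,0,0,0,-2],
    [0,0,0,0,0,-2]
  ]
}}

```text
time: 19.52
position: [0.5225, -0.2059, 0.282]
tool_rot: [0.969, -0.246, -0.002, 0.0]
ft_force: [-3.0, 3.6, 5.9]
grip_width: 0.0398
grip_force: 45.6
```

```bash
python3 - <<'E'
from fit import *
o=get_obs();print(o['tool_rot'],o['ft_force'],o['moment'],o['q'][5],o['joint_torque'][5])
c=camera("side");t=camera("top")
z=lambda im,x,y,w,h:cv2.resize(im[y:y+h,x:x+w],(400,400),interpolation=cv2.INTER_CUBIC)
cv2.imwrite("pics/g4.png",np.hstack([z(c["pixels"],330,140,80,80),z(t["pixels"],340,180,60,60)]))
L=lambda r:np.array([.523+r*np.cos(np.radians(16)),-.208+r*np.sin(np.radians(16)),.05])
for r in(.112,.118,.148): print(r,proj(c,L(r)),proj(t,L(r)))
E
```

```text
[ 9.69285502e-01 -2.45932809e-01 -1.60816585e-03  2.88137576e-04] [-2.96349957  3.56950325  5.8706885 ] [0.77427295 0.37020716 1.79256104] 1.495263718697287 1.6141238808631897
0.112 (np.float64(356.3578071849145), np.float64(192.99470853501026)) (np.float64(364.7864201449745), np.float64(195.19109173727585))
0.118 (np.float64(354.5920266348684), np.float64(192.5065810401818)) (np.float64(364.2723922456974), np.float64(193.47850626239696))
0.148 (np.float64(345.83162274572214), np.float64(190.08554968137454)) (np.float64(361.7050020627875), np.float64(184.9314274631541))
```

View pics/g4.png

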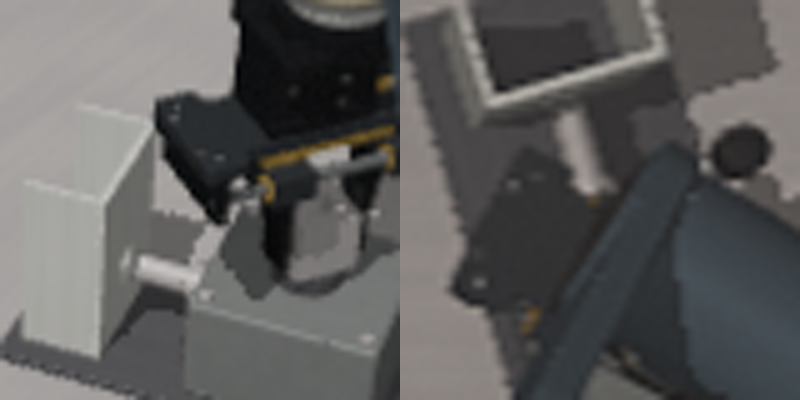

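Call:
{"api": "step_arm", "payload": {
  "rows": [
    [0,0,0,0,0,3],
    [0,0,0,0,0,3],
    [0,0,0,0,0,3],
    [0,0,0,0,0,2],
    [0,0,0,0,0,0]
  ]
}}

```text
time: 20.25
position: [0.5223, -0.2063, 0.282]
tool_rot: [0.988, -0.155, -0.001, -0.001]
ft_force: [-3.9, 1.2, 6.3]
grip_width: 0.0397
grip_force: 45.0
```

```bash
python3 -c "
from rig import *
o=get_obs();print(o['position'],o['tool_rot'],o['ft_force'],o['moment'],o['q'][5],o['joint_torque'][5])"
```

```text
[ 0.52233616 -0.20633331  0.28201602] [ 9.87904216e-01 -1.55058323e-01 -1.37868771e-03 -5.24566660e-04] [-3.88893984  1.23271239  6.34755317] [0.30468009 0.61396999 0.07339589] 1.3071959466704484 0.06578580010682344
```

Call:
{"api": "step_arm", "payload": {
  "rows": [
    [-0.0005,0.0002,0.002,0,0,0],
    [0,0,0.004,0,0,0],
    [0,0,0.005,0,0,0],
    [0,0,0.006,0,0,0],
    [0,0,0.008,0,0,0],
    [0,0,0.01,0,0,0],
    [0,0,0.01,0,0,0],
    [0,0,0.01,0,0,0],
    [0,0,0,0,0,0]
  ]
}}

```text
time: 21.38
position: [0.5229, -0.2069, 0.3379]
tool_rot: [0.988, -0.156, 0.001, 0.001]
ft_force: [0.4, -0.1, -4.6]
grip_width: 0.0393
grip_force: 45.0
```

Call:
{"api": "step_arm", "payload": {
  "rows": [
    [0.003,0.015,0,0,0,4],
    [0.003,0.0285,0,0,0,5.5],
    [0.003,0.0285,0,0,0,5.5],
    [0.003,0.0285,0,0,0,5.5],
    [0.003,0.0285,0,0,0,5.5],
    [0.003,0.0285,0,0,0,5.5],
    [0.003,0.0285,0,0,0,5.5],
    [0.003,0.0285,0,0,0,5.5],
    [0.003,0.0285,0,0,0,5.5],
    [0.003,0.0285,0,0,0,5.5],
    [0.003,0.0285,0,0,0,5.5],
    [0.003,0.0285,0,0,0,5.5]
  ]
}}

```text
time: 22.88
position: [0.5586, 0.1227, 0.3361]
tool_rot: [0.918, 0.396, -0.0, -0.0]
ft_force: [1.2, -0.9, -4.7]
grip_width: 0.0396
grip_force: 45.0
```

Call:
{"api": "step_arm", "payload": {
  "rows": [
    [0.003,0.0285,0,0,0,5.5],
    [0.003,0.0285,0,0,0,5.5],
    [0,0.0125,0,0,0,1],
    [0,0,0,0,0,0],
    [0,0,0,0,0,0],
    [0,0,0,0,0,0]
  ]
}}

```text
time: 23.62
position: [0.5647, 0.1903, 0.3365]
tool_rot: [0.873, 0.488, -0.0, 0.0]
ft_force: [0.6, -0.7, -4.6]
grip_width: 0.0393
grip_force: 45.0
```

```bash
python3 - <<'E'
from fit import *
o=get_obs();print(o['position'],o['tool_rot'],o['ft_force'])
c=camera("side");t=camera("top")
z=lambda im,x,y,w,h:cv2.resize(im[y:y+h,x:x+w],(400,400),interpolation=cv2.INTER_CUBIC)
cv2.imwrite("pics/g5.png",np.hstack([z(c["pixels"],230,190,110,110),z(t["pixels"],340,180,60,60)]))
fit(t,spin,[.522,-.206,0.15],(373,223,11,10),70,125)
E
```

```text
[0.56472362 0.19028199 0.3365409 ] [ 8.72855464e-01  4.87978777e-01 -2.13129856e-04  8.16005519e-05] [ 0.6302169  -0.69483208 -4.6213875 ]
    [ 0.5225 -0.2077] -3.5 1202.6
    [ 0.5226 -0.2076] -4.1 1222.6
    [ 0.5225 -0.208 ] -0.7 1103.9
    [ 0.5226 -0.2081] -0.6 1103.2
    [ 0.5227 -0.2062] -4.9 1980.1
```

View pics/g5.png

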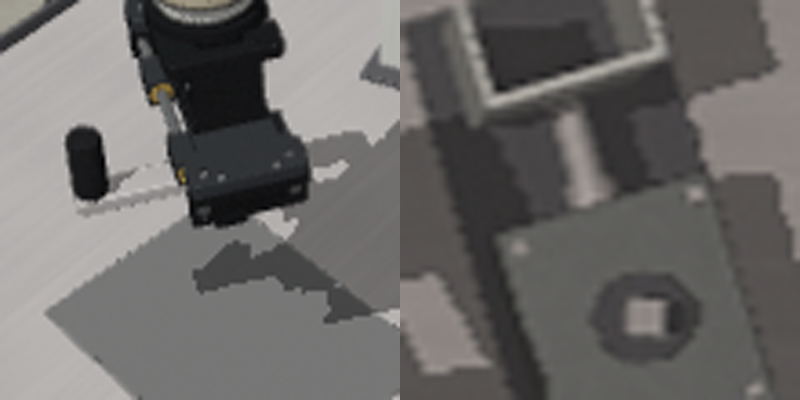

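Call:
{"api": "step_arm", "payload": {
  "rows": [
    [0,0,-0.02,0,0,0],
    [0,0,-0.03,0,0,0],
    [0,0,-0.03,0,0,0],
    [0,0,-0.03,0,0,0],
    [0,0,-0.02,0,0,0],
    [0,0,-0.01,0,0,0],
    [0,0,0,0,0,0],
    [0,0,0,0,0,0]
  ]
}}

```text
time: 24.72
position: [0.5652, 0.1913, 0.1975]
tool_rot: [0.873, 0.489, 0.001, 0.0]
ft_force: [0.1, -1.0, -4.8]
grip_width: 0.04
grip_force: 45.0
```

Call:
{"api": "step_arm", "payload": {
  "rows": [
    [0,0,-0.003,0,0,0],
    [0,0,-0.002,0,0,0],
    [0,0,0,0,0,0]
  ]
}}

```text
time: 25.1
position: [0.5646, 0.1913, 0.1916]
tool_rot: [0.872, 0.489, -0.0, -0.0]
ft_force: [-0.6, -0.0, -4.2]
grip_width: 0.0398
grip_force: 45.0
```

Call:
{"api": "step_arm", "payload": {
  "rows": [
    [0,0,-0.0015,0,0,0],
    [0,0,0,0,0,0]
  ]
}}

```text
time: 25.35
position: [0.5647, 0.1913, 0.191]
tool_rot: [0.872, 0.489, 0.0, 0.0]
ft_force: [-2.0, -0.7, 4.0]
grip_width: 0.0399
grip_force: 45.0
```

Call:
{"api": "step_arm", "payload": {
  "rows": [
    [0,0,0.0003,0,0,0],
    [0,0,0,0,0,0],
    [0,0,0,0,0,0]
  ],
  "squeeze": 5
}}

```text
time: 25.72
position: [0.5647, 0.1913, 0.191]
tool_rot: [0.872, 0.489, 0.0, 0.0]
ft_force: [-2.6, -0.9, 6.0]
grip_width: 0.0399
grip_force: 5.0
```

Call:
{"api": "step_arm", "payload": {
  "rows": [
    [0,0,0,0,0,0],
    [0,0,0,0,0,0],
    [0,0,0,0,0,0],
    [0,0,0,0,0,0],
    [0,0,0,0,0,0],
    [0,0,0,0,0,0]
  ],
  "jaw": 0.08
}}

```text
time: 26.48
position: [0.5647, 0.1913, 0.1904]
tool_rot: [0.872, 0.489, 0.0, 0.0]
ft_force: [0.3, -0.3, -0.4]
grip_width: 0.0793
grip_force: 0.0
```

Call:
{"api": "step_arm", "payload": {
  "rows": [
    [0,0,0.01,0,0,0],
    [0,0,0.02,0,0,0],
    [0,0,0.03,0,0,0],
    [0,0,0.03,0,0,0],
    [0,0,0.03,0,0,0],
    [0,-0.04,0.03,0,0,0],
    [0,-0.04,0.03,0,0,0],
    [0,-0.05,0,0,0,0],
    [-0.02,-0.05,0,0,0,0],
    [-0.02,-0.05,0,0,0,0],
    [0,0,0,0,0,0],
    [0,0,0,0,0,0]
  ]
}}

```text
time: 27.98
position: [0.5247, -0.0386, 0.3709]
tool_rot: [0.873, 0.488, 0.001, 0.0]
ft_force: [0.7, -0.1, 0.4]
grip_width: 0.0798
grip_force: 0.0
```

```bash
python3 - <<'E'
from fit import *
c=camera("side");t=camera("top")
z=lambda im,x,y,w,h:cv2.resize(im[y:y+h,x:x+w],(400,400),interpolation=cv2.INTER_CUBIC)
cv2.imwrite("pics/g6.png",np.hstack([z(c["pixels"],230,220,110,110),z(c["pixels"],320,140,100,100)]))
fit(c,crank2,[.565,.191,1.02],(264,262,44,38),99,115)
o=get_obs();print(o['position'],o['time'],o["joint_velocities"])
E
```

```text
[0.5667 0.1888] 57.2 23908.8
    [0.5663 0.1894] 56.7 23912.4
    [0.5673 0.1884] 58.0 23925.6
    [0.5669 0.189 ] 57.6 23914.7
    [0.5664 0.1893] 56.8 23916.1
[ 0.52497924 -0.03768131  0.37067195] 28.075 [ 0.00955924  0.00724484  0.00023739 -0.00397384 -0.00044273 -0.00148851]
```

View pics/g6.png

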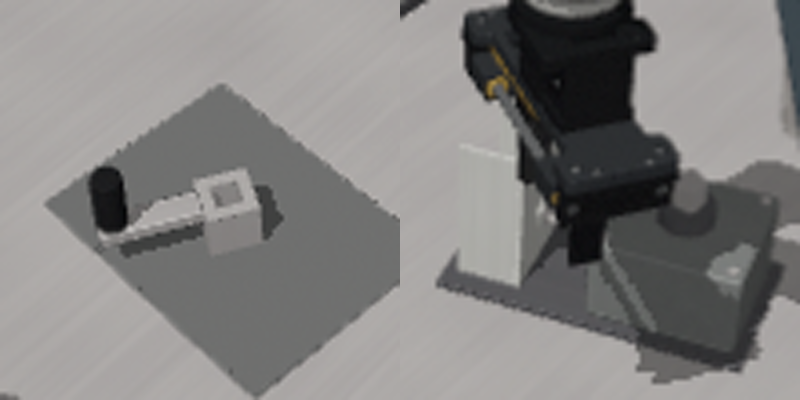

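Call:
{"api": "step_arm", "payload": {
  "rows": [
    [-0.01,0.05,0.02,0,0,0],
    [-0.01,0.05,0.02,0,0,0],
    [-0.01,0.05,0.02,0,0,0],
    [0,0.05,0.02,0,0,0],
    [0,0,0,0,0,0],
    [0,0,0,0,0,0],
    [0,0,0,0,0,0]
  ]
}}

```text
time: 28.95
position: [0.4946, 0.1607, 0.4495]
tool_rot: [0.873, 0.488, -0.001, -0.0]
ft_force: [0.2, -0.3, 0.2]
grip_width: 0.0801
grip_force: 0.0
```

```bash
python3 - <<'E'
from fit import *
c=camera("side"); z=lambda im,x,y,w,h:cv2.resize(im[y:y+h,x:x+w],(400,400),interpolation=cv2.INTER_CUBIC)
new=z(c["pixels"],330,140,80,80); old=cv2.imread("pics/g4.png")[:,:400]
cv2.imwrite("pics/g7.png",np.hstack([old,new]))
G=lambda i:cv2.cvtColor(i,cv2.COLOR_BGR2GRAY)[:,:]
for y in(255,260,265,270,275): print(y,G(old)[y,105:165:4],G(new)[y,105:165:4])
print(get_obs()["position"])
E
```

```text
255 [120  98 103 104 109 145 146 110 106 134 140 132 121 107  95] [125 103 108 110 115 152 151 114 112 140 146 138 127 112 101]
260 [120  98 103 108 132 163 146 108 125 183 195 181 168 152 142] [126 102 108 114 138 170 153 112 130 190 202 186 174 159 148]
265 [120  97 103 109 141 151 129 110 130 183 199 194 193 192 191] [126 102 108 114 147 155 133 116 136 189 205 200 199 199 198]
270 [117  98 103 106 126 127 114 116 146 169 178 181 187 191 193] [122 103 108 111 131 128 115 123 152 175 184 188 193 198 200]
275 [113 100 103 104 115 115 103 103 135 146 155 161 165 170 174] [119 104 108 109 121 119 107 110 141 152 162 168 172 176 181]
[0.49468285 0.16044901 0.44959003]
```

View pics/g7.png

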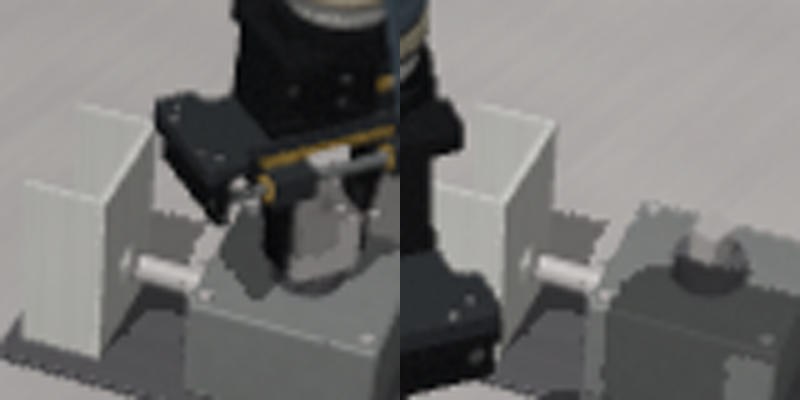

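The bolt tip sits at the same pixel as when the spindle was against its stop: about (134,265) in both crops. So the bolt hasn't moved. The crank stands upright on the mat and the gripper is clear of everything.

```bash
python3 -c "
from rig import hand_in
print(hand_in())"
```

```text
the job is handed in; nothing more can be done
None
```

The job is handed in: the spindle was wound clockwise to its stop, the bolt is drawn back and has not moved since, and the crank stands upright on its hub on the mat where it was found.

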